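Snap the roller extension rod into its sprung fork clips

TASK

Put the roller's extension rod (the tube with one long and one short hexagonal sleeve) away in the rack: lay it across the two sprung clips with its long sleeve at the end by the upright end plate, and let go of it so that it rests on the closed jaws. Then push it down past the jaws until it sits fully home in both forks with both jaws snapped shut over it. Leave the things that stand around the rod and the rack where they are.

Things in the scene. Friction and masses are not known exactly. Their poses are not given: they have to be found in the camera images.
- rod: Extension rod, loose, 100 to 170 g: bare aluminium tube, diameter 16 mm, 220 mm long over all, black hexagonal sleeves 24 mm across flats at its ends: long (45 mm, at +x) and short (15 mm, at -x). Origin on the axis halfway along; x points to the long sleeve. Starts lying level on flats of its sleeves, axis 12 mm above the table; does not roll. Balances within 10 mm of its origin.
- rod_long (a point): Centre of the rod's end face at the long sleeve (110 mm from the rod's origin along its +x).
- rod_short (a point): Centre of the rod's end face at the short sleeve (110 mm from the rod's origin along its -x).
- rack: Rack, screwed to the table: grey base plate 85 x 290 x 10 mm, long side along its y. Origin under its centre at table level, z up. Two black fork clips, 16 mm wide, stand at y = -45 and +45 mm, nothing between them above the base plate. Slots run along y, centred on x = 0, 19 mm wide, floor 30 mm above the table. Back tines (-x) 70 mm high, flaring out above to 87 mm; front tines (+x) 36 mm high.
- rack_seat (a point): Centre of the seat: rack x = 0, y = 0, 38 mm above the table; the seated rod's axis passes here. The sleeves are too thick for the slots and lie beyond the clips, so the rod's origin must be within about 12 mm of this point along y.
- rack_mouth (a point): Where the rod's axis lies when it rests on the closed jaws: rack x = -1.5 mm, y = 0, 64 mm above the table. From here pushing it home takes 26 mm of travel and up to about 20 N, pushed from above midway between the clips.
- rack_plate (a point): Middle of the top edge of the upright grey end plate (60 mm wide, 6 mm thick) at rack y = +138 mm, 80 mm above the table: the long sleeve belongs at this end.
- jaw_a (a joint): Sprung hinged steel jaw of the clip at rack y = +45 mm, 14 mm wide, hinged low on the front (+x) side, its nose leaning over the slot with a top sloping at 60 degrees. 0 = shut, grows (rad) as it is pushed open towards +x; about 0.15 lets the rod pass. A spring (0.22 N m/rad, preload 0.044 N m) shuts it.
- jaw_b (a joint): The same jaw of the clip at rack y = -45 mm.
- jaw_a_nose (a point): Nose of jaw_a, a rounded edge along the rack's y, radius 4 mm; when shut at rack x = 5 mm, 51.5 mm above the table. The jaw's top is 68 mm above the table.
- jaw_b_nose (a point): Nose of jaw_b, the same at rack y = -45 mm.
- tape_big: Bystander: big green tape roll, 96 mm in diameter, 50 mm high, near the rack's jaw side. Origin under its centre.
- tape_small: Bystander: small yellow tape roll, 56 mm in diameter, 36 mm high, beside the rod. Origin under its centre.
- pack: Bystander: black roller sleeve pack 190 x 42 x 36 mm (along its x), beside the rod. Origin under its centre.
- cup: Bystander: white plastic cup, 72 mm across, 65 mm high, behind the rack (its -x side). Origin under its centre.
Things that resemble listed ones, but are neither listed nor needed, are in the scene too. Leave any red look-alike of the rod alone.

How it is judged:
On the way:
1. the rod lies in the mouths of both clips on the closed jaws, long sleeve by the end plate, let go (z of rod_long in the frame of rack between 0.053 and 0.077 m and z of rod_short in the frame of rack between 0.053 and 0.077 m and y of rod_long in the frame of rack above 0.085 m and x of rod in the frame of rack between -0.015 and 0.012 m and angle between the x axis of rod and the y axis of rack, either way round below 0.12 rad and value of joint each of jaw_a, jaw_b below 0.08 rad and contact force between the fingers and rod below 0.05 N and linear speed of rod below 0.03 m/s), for 0.2 s.
At the end, for the whole second after the job is handed in: The rod sits at the bottom of both forks: both its end centres within about 4 mm of the seat height (38 mm), its axis within 5 mm of the slot's middle and 0.08 rad of the slot's line, the long sleeve's end at the end-plate side; both jaws shut over it (under 0.05 rad); the rod at rest and let go (z of rod_long in the frame of rack between 0.033 and 0.042 m and z of rod_short in the frame of rack between 0.033 and 0.042 m and y of rod_long in the frame of rack above 0.085 m and x of rod in the frame of rack between -0.005 and 0.005 m and angle between the x axis of rod and the y axis of rack, either way round below 0.08 rad and value of joint each of jaw_a, jaw_b below 0.05 rad and linear speed of rod below 0.02 m/s and contact force between each of the arm, the fingers and rod below 0.05 N); the robot touches nothing.
It fails at once if a bystander (a tape roll, the roller pack or the cup) is moved by more than 25 mm (distance of any of tape_big, tape_small, pack, cup from where it was at the start of the episode above 0.025 m).
It also fails if it takes over 48 s, if anything falls off the work surface, if the arm or the gripper's body presses on something with over 40 N, if the wrist force passes 120 N, or if a joint passes its speed limit or range.

ROBOT

A 6-joint arm with a two-finger parallel gripper is mounted at the origin on the work surface. World frame = base frame: x ahead of the robot, y to its left, z up, the work surface at z = 0. Lengths are in m, angles in rad, forces in N, time in s.
With the tool pointing down it reaches from about 0.275 to 0.725 m from the base axis. Payload 5.6 kg.
Tool frame: the origin (TCP) lies at the very end of the fingers, on their centre line; the grasp point (between the pads) lies behind it (grip_depth is the z of the grasp point in the tool frame, in m); z points along the fingers, y is the direction in which the jaws open and shut (so a half turn about z gives the same grasp; the last joint's range is limited). The gripper opens to 85 mm and grips with 20 to 120 N. Pads are 22 mm wide; open, the fingers measure 114 mm over their backs; the gripper's body (76 mm by 85 mm) begins 54 mm behind the grasp point. The pads swing forward as they close: fully open they stand 13 mm farther back than shut.
Start: joints at [1.444, 0.255, 0.108, 0, -1.424, -0.285], TCP at [0.22, 0.504, 0.231] pointing down, gripper open.
Joint ranges: [-2.95, 2.95], [-1.21, 1.97], [-1.09, 1.5], [-2.87, 1.71], [-2.94, -0.07], [-3.05, 3.05]. Speed limits (rad/s): [2.57, 2.57, 3.14, 3.14, 3.14, 3.14].

INTERFACE

Orientations are given as a unit quaternion [x, y, z, w].
In Python, from station import move_pose, movel, goto_joints, gripper_open, close, sleep, solve_ik, capture, get_calibration, MotionError, sign_off, boxes_of, outline_of, get_t, get_joints, get_dq, get_tau, get_tool_pos, get_tcp_rot, get_ft_force, get_torque, get_finger_gap, grip_depth gives the robot as it stands. Calls block until the motion is done:
- move_pose(position, orientation): joint-space move of the TCP to a pose.
- movel(position, speed=0.15, orientation=None): straight line of the TCP; orientation=None keeps the orientation; speed is the mean speed in m/s.
- goto_joints(angles): joint-space move.
- gripper_open() and close(effort=None): open the fingers fully, or close them until they stop; effort is the grip in N (None keeps the last).
- sleep(seconds).
- solve_ik(position, orientation): joint angles nearest the present ones, or None.
- capture(name): name is "side" or "top" or "wrist"; returns (picture, depth): 420x560x3 uint8, blue, green, red; 420x560 float32, m along the optical axis (not along the pixel's ray), 0 where there is no reading.
- get_calibration(name): a dict with "camera_matrix" (3x3 intrinsics, pixels), "k1" (the pictures are not rectified: a ray, as slopes to the right and down, at radius r is drawn at 1 + k1 r^2 times it, then the intrinsics apply), "cam_to_world" (4x4, takes a point from camera to world coordinates); the wrist camera has in their place "tool_from_camera" (4x4, takes a point from camera to tool coordinates, whose origin is the TCP and whose axes are the flange's). Camera axes: x right, y up, looking along -z (the intrinsics and any distortion apply to the point x, -y, -z); pixel columns grow to the right and rows downward; lengths in m; the calibration is good to about 2 mm. A picture is of the moment at which its call begins: read the wrist's pose just before it. get_calibration takes no time and is no camera call.
A pose or a line that the arm cannot do raises MotionError and nothing moves.
- sign_off(): hands the job in, once; it reports no verdict.
Trained networks look in the newest picture that a camera, given by its name, has taken for a name from the list of things; names that differ only in an ending like _2 or _b are one class to them, and where a whole thing is asked for, a point or a joint stands for the part that bears it (a point fixed in the world has none). Each returns a list of dicts, best first, with "confidence" (0 to 1); they miss things now and then, are a little off and sometimes report something else, mostly with a low value. They report only what shows in the picture. A call takes as long as a camera call. They do not tell look-alikes from the thing itself.
- boxes_of(target, camera): "bbox" ([left, top, width, height] in pixels, round what is visible of it).
- outline_of(target, camera): "mask" (420x560 bool, what is visible of it) and "bbox" ([left, top, width, height] in pixels, round what is visible of it).
Readings, each from a call of its own:
- get_t(): time.
- get_joints(): joint angles.
- get_dq(): joint speeds.
- get_tau(): joint torques, N m.
- get_tool_pos(): TCP position.
- get_tcp_rot(): TCP orientation.
- get_ft_force(): force on the tool from outside, world axes, zero at the start.
- get_torque(): the same for the moment, N m.
- get_finger_gap(): finger opening in m.
Only numpy, scipy, OpenCV 4.12 (cv2) and the standard library are available. Lean on these libraries where they do the work, as an engineer would, in place of code of your own. Each camera call takes 0.05 s, during which the arm holds its last target. There are 200 camera calls.

## Working session

There is one attempt and no reset: what is moved stays moved. The work goes in short steps, each a Python script; the robot and the scene stay as the last script left them, time stands still between calls to the robot, and variables do not carry over. Pictures are saved under pics/ and viewed, on a budget of 10 in all, crops included, one or two more only if the job needs it, and the job is handed in when it is done.

```bash
ls; mkdir -p pics
cat > h.py <<'E'
import numpy as np, cv2
from station import *
from scipy.spatial.transform import Rotation as R
def cam(name):
    c=get_calibration(name); K=np.array(c["camera_matrix"]); k1=c["k1"]
    if "cam_to_world" in c: T=np.array(c["cam_to_world"])
    else:
        W=np.eye(4); W[:3,:3]=R.from_quat(get_tcp_rot()).as_matrix(); W[:3,3]=get_tool_pos(); T=W@np.array(c["tool_from_camera"])
    return K,k1,T
def cloud(depth,C):
    "world xyz for each pixel (nan where no reading)"
    K,k1,T=C; h,w=depth.shape; v,u=np.mgrid[:h,:w]
    p=np.stack([u,v],-1).reshape(-1,1,2).astype(float)
    q=cv2.undistortPoints(p,K,np.array([k1,0,0,0.]),None,None).reshape(h,w,2)
    d=np.where(depth>0,depth,np.nan)
    P=np.stack([q[...,0]*d,-q[...,1]*d,-d],-1)
    return P@T[:3,:3].T+T[:3,3]
def proj(X,C):
    K,k1,T=C; p=(np.atleast_2d(X)-T[:3,3])@T[:3,:3]
    p=p*[1,-1,-1]
    return cv2.projectPoints(p,np.zeros(3),np.zeros(3),K,np.array([k1,0,0,0.]))[0].reshape(-1,2)
E
python3 - <<'E'
from h import *
for n in ("top","side"):
    C=cam(n); im,d=capture(n); np.savez(f"pics/{n}.npz",im=im,d=d,K=C[0],k1=C[1],T=C[2]); cv2.imwrite(f"pics/{n}0.png",im)
    X=cloud(d,C)
    for t in ("rod","rack","tape_big","tape_small","pack","cup","jaw_a"):
        for o in outline_of(t,n)[:3]:
            P=X[o["mask"]]; P=P[~np.isnan(P[:,0])]
            print(n,t,round(o["confidence"],2),o["bbox"],np.nanmedian(P,0).round(3),P.min(0).round(3),P.max(0).round(3))
print(get_t(),grip_depth, get_tcp_rot())
E
```

```text
pics
top rod 0.9 [160.9, 274.8, 65.1, 70.9] [0.258 0.258 0.02 ] [ 0.163  0.169 -0.003] [0.336 0.33  0.031]
top rod 0.85 [168.1, 195.7, 81.8, 22.9] [0.518 0.226 0.02 ] [ 0.492  0.102 -0.   ] [0.545 0.321 0.029]
top rack 0.69 [317.0, 188.8, 105.1, 32.0] [ 0.518 -0.222  0.011] [ 0.474 -0.372 -0.002] [ 0.569 -0.077  0.092]
top rack 0.5 [178.2, 157.9, 73.2, 32.5] [0.603 0.191 0.035] [ 0.571  0.094 -0.004] [0.651 0.299 0.041]
top tape_big 0.73 [347.7, 139.7, 41.6, 40.6] [ 0.632 -0.221  0.05 ] [ 0.588 -0.286 -0.003] [ 0.693 -0.177  0.056]
top tape_small 0.89 [176.1, 227.7, 23.6, 24.1] [0.431 0.258 0.036] [ 0.405  0.234 -0.   ] [0.46  0.296 0.043]
top pack 0.75 [181.2, 160.2, 70.6, 30.0] [0.602 0.189 0.035] [ 0.571  0.094 -0.004] [0.65  0.297 0.041]
top cup 0.84 [340.8, 228.6, 30.5, 27.5] [ 0.412 -0.181  0.01 ] [ 0.376 -0.217 -0.   ] [ 0.442 -0.137  0.069]
top cup 0.68 [348.6, 192.7, 11.9, 8.9] [ 0.534 -0.175  0.064] [ 0.523 -0.184  0.024] [ 0.545 -0.17   0.071]
side rod 0.75 [242.6, 151.8, 56.9, 48.7] [0.517 0.197 0.018] [ 0.492  0.1   -0.003] [0.548 0.317 0.027]
side rod 0.7 [144.9, 175.5,
[... 230 characters left out ...]
 [ 0.414 -0.164  0.036] [ 0.373 -0.207 -0.001] [ 0.443 -0.137  0.068]
side tape_big 0.64 [391.0, 243.2, 45.0, 46.4] [ 0.622 -0.233  0.049] [ 0.587 -0.274 -0.002] [ 0.683 -0.157  0.056]
side tape_small 0.56 [220.0, 162.7, 21.9, 22.6] [0.426 0.249 0.034] [ 0.404  0.233 -0.002] [0.457 0.292 0.039]
side pack 0.92 [268.1, 148.1, 57.9, 40.7] [0.597 0.18  0.033] [ 0.569  0.092 -0.004] [0.654 0.326 0.041]
side cup 0.82 [299.3, 266.7, 33.1, 45.6] [ 0.414 -0.164  0.036] [ 0.373 -0.207  0.001] [ 0.443 -0.137  0.068]
side jaw_a 0.48 [357.6, 254.7, 18.1, 16.6] [ 0.535 -0.179  0.061] [ 0.511 -0.184 -0.001] [ 0.584 -0.135  0.074]
0.8 -0.0187 [ 9.78880055e-01 -2.04435412e-01  3.92469641e-07  1.23814031e-05]
```

Run:
```python
import cv2,numpy as np
a=cv2.imread("pics/top0.png"); b=cv2.imread("pics/side0.png")
A=cv2.resize(a[130:280,150:440],(800,414),interpolation=cv2.INTER_CUBIC)
cv2.imwrite("pics/v1.png",A)
cv2.imwrite("pics/v2.png",cv2.resize(b[135:365,200:450],(652,600),interpolation=cv2.INTER_CUBIC))
```

```text
(no output)
```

View pics/v1.png

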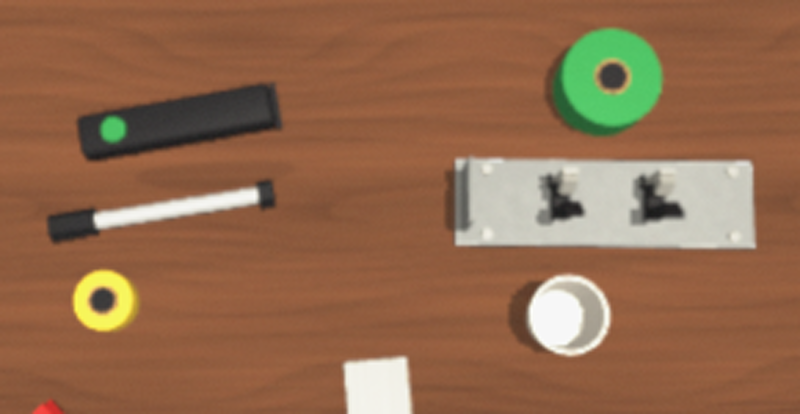

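View pics/v2.png

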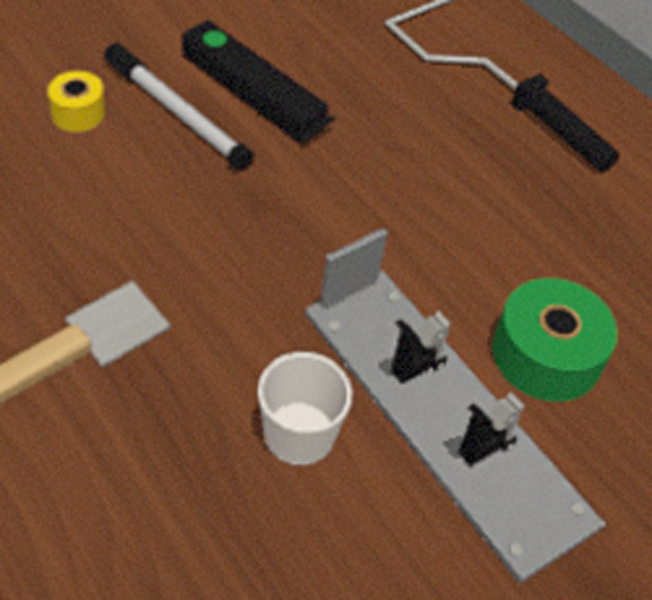

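The top view shows the rod at about (50..275, 180..240) in the crop, with its long sleeve at the left (+y). The rack's end plate is also at the left and its steel jaws are on the +x side, so rack axes ≈ world axes. The cup, tapes and pack are where the networks put them. Next, wrist views from close by.

```bash
cat >> h.py <<'E'
def down(yaw):
    "tool z down, tool x at yaw"
    c,s=np.cos(yaw),np.sin(yaw); x=np.array([c,s,0]); z=np.array([0,0,-1.])
    return R.from_matrix(np.stack([x,np.cross(z,x),z],1)).as_quat()
def look(n,tag):
    C=cam(n); im,d=capture(n); np.savez(f"pics/{tag}.npz",im=im,d=d); cv2.imwrite(f"pics/{tag}.png",im)
    return im,d,C,cloud(d,C)
E
python3 - <<'E'
from h import *
print(np.array(get_calibration("wrist")["tool_from_camera"]).round(3), get_calibration("wrist")["camera_matrix"])
t=get_t(); D=np.arctan2(-0.03,0.20)
# rod approx: yaw ~ 98 deg
for yaw in (np.radians(98),np.radians(-82)):
    for p in ([0.518,0.21,0.2],[0.518,-0.222,0.2]):
        q=solve_ik(p,down(yaw)); print(np.degrees(yaw),p,None if q is None else np.round(q,2))
E
```

```text
[[-0.     0.954  0.299  0.077]
 [ 1.     0.     0.    -0.001]
 [ 0.     0.299 -0.954 -0.144]
 [ 0.     0.     0.     1.   ]] [[327.18083041   0.         282.55303414]
 [  0.         327.18083041 209.42689052]
 [  0.           0.           1.        ]]
98.0 [0.518, 0.21, 0.2] [ 0.67  0.28  0.07  0.   -1.35  2.62]
98.0 [0.518, -0.222, 0.2] [-0.13  0.29  0.08  0.   -1.36 -2.87]
-82.0 [0.518, 0.21, 0.2] [ 0.67  0.28  0.07  0.   -1.35 -0.53]
-82.0 [0.518, -0.222, 0.2] [-0.13  0.29  0.08  0.   -1.36  0.27]
```

Run:
```python
from h import *
q=down(np.radians(-82))
for tag,p,t in (("wrod",[0.518,0.22,0.2],"rod"),("wrack",[0.518,-0.222,0.2],"rack")):
    move_pose(p,q); sleep(0.2)
    im,d,C,X=look("wrist",tag); np.save(f"pics/{tag}_X.npy",X); np.savez(f"pics/{tag}_C.npz",K=C[0],k1=C[1],T=C[2])
    for o in outline_of(t,"wrist")[:2]:
        P=X[o["mask"]]; print(t,o["confidence"],o["bbox"],np.nanmedian(P,0).round(3)); np.save(f"pics/{tag}_m.npy",o["mask"]) if o is not None else 0
    print(get_t(),get_tool_pos(),get_ft_force())
a=cv2.imread("pics/wrod.png"); b=cv2.imread("pics/wrack.png")
cv2.imwrite("pics/v3.png",cv2.resize(np.hstack([a,b]),(800,300),interpolation=cv2.INTER_AREA))
X=np.load("pics/wrod_X.npy"); im=a
print("table z",np.nanmedian(X[...,2]))
tab=np.nanmedian(X[...,2])
# rod: points within region
reg=(np.abs(X[...,0]-.518)<.05)&(X[...,1]>.08)&(X[...,1]<.36)&(X[...,2]>tab+.012)&(X[...,2]<tab+.03)
P=X[reg]; c=P.mean(0); u=np.linalg.svd(P[:,:2]-c[:2],full_matrices=False)[2][0]; u*=np.sign(u[1]); n=np.array([-u[1],u[0]])
s=(P[:,:2]-c[:2])@u; w=(P[:,:2]-c[:2])@n
print("c",c,"u",u,"s",s.min(),s.max(),np.percentile(s,[1,99]))
for lo in np.arange(s.min(),s.max(),.02):
    k=(s>=lo)&(s<lo+.02); print((lo-s.min()).round(3),k.sum(),w[k].min().round(4),w[k].max().round(4),P[k,2].max().round(4),np.median(P[k,2]).round(4))
```

```text
rod 0.94 [425.5, 209.9, 131.9, 88.8] [0.281 0.276 0.019]
rod 0.55 [265.2, 56.6, 31.1, 221.2] [0.522 0.205 0.02 ]
2.625 [0.51776344 0.22057225 0.20004999] [ 0.23030211 -0.17132303 -0.20302744]
rack 0.77 [226.6, 23.6, 124.7, 315.2] [ 0.523 -0.234  0.011]
4.55 [ 0.51823057 -0.22147395  0.19997708] [ 0.2442458  -0.62095018 -0.20950908]
table z 0.0014179829647595898
c [0.52152614 0.20596829 0.02053318] u [-0.14477721  0.98946428] s -0.10521261938911712 0.1145953187608171 [-0.10394147  0.11256186]
0.0 605 -0.0136 0.0137 0.0272 0.0231
0.02 351 -0.0072 0.0071 0.0239 0.02
0.04 352 -0.0075 0.0072 0.0225 0.0197
0.06 334 -0.0077 0.0072 0.0232 0.0197
0.08 312 -0.0079 0.0072 0.0227 0.0199
0.1 292 -0.0071 0.0072 0.0224 0.0199
0.12 279 -0.0073 0.0073 0.0226 0.0199
0.14 272 -0.0076 0.0073 0.0225 0.0199
0.16 357 -0.0132 0.0139 0.0275 0.0202
0.18 419 -0.0136 0.0129 0.0268 0.0243
0.2 391 -0.0137 0.013 0.0267 0.0243
```

View pics/v3.png

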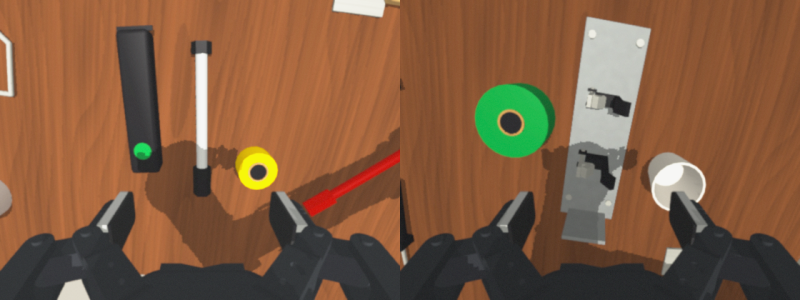

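The left half (wrist over rod) shows the rod at (201, 40..195) between the pack and the yellow tape. The right half (over rack) shows the plate end nearest, clips at (605, 100) and (597, 165), tape to the left and cup to the right. The rod fit gives 220 mm length and ±13 mm sleeves, which is consistent. Next I fit the rack.

Run:
```python
from h import *
X=np.load("pics/wrack_X.npy"); im=cv2.imread("pics/wrack.png")
reg=(np.abs(X[...,0]-.52)<.07)&(X[...,1]>-.42)&(X[...,1]<-.03)
z=X[...,2]
hsv=cv2.cvtColor(im,cv2.COLOR_BGR2HSV)
B=reg&(z>.0065)&(z<.0165)&(hsv[...,1]<60)
B=cv2.morphologyEx(B.astype(np.uint8),cv2.MORPH_OPEN,np.ones((3,3)))
n,l,st,_=cv2.connectedComponentsWithStats(B); k=1+st[1:,4].argmax(); P=X[l==k]
r=cv2.minAreaRect(P[:,:2].astype(np.float32)*1000); print("rect mm",r,len(P)); 
m=np.median(P[:,2]); print("z",m)
# long edges: line fits of extreme x per y bin
ys=np.arange(P[:,1].min()+.01,P[:,1].max()-.01,.005); E=[]
for y in ys:
    k=np.abs(P[:,1]-y)<.0025
    if k.sum()>10: E.append((y,P[k,0].min(),P[k,0].max()))
E=np.array(E); w=E[:,2]-E[:,1]; g=np.abs(w-.085)<.005
print("width med",np.median(w),g.sum(),"lo/hi fits",np.polyfit(E[g,0],E[g,1],1),np.polyfit(E[g,0],E[g,2],1),"mid",np.polyfit(E[g,0],(E[g,1]+E[g,2])/2,1))
T=reg&(z>.02)
Q=X[T]
for lo,hi in ((.02,.034),(.034,.05),(.05,.062),(.062,.076),(.076,.095)):
    q=Q[(Q[:,2]>lo)&(Q[:,2]<hi)]
    for a,b in ((-.40,-.24),(-.24,-.12),(-.12,-.03)):
        p=q[(q[:,1]>a)&(q[:,1]<b)]
        if len(p)>3: print(lo,hi,len(p),p.min(0).round(4),p.max(0).round(4),p.mean(0).round(4))
# top camera too
d=np.load("pics/top.npz"); Y=cloud(d["d"],(d["K"],float(d["k1"]),d["T"])); 
reg=(np.abs(Y[...,0]-.52)<.07)&(Y[...,1]>-.42)&(Y[...,1]<-.03); h2=cv2.cvtColor(d["im"],cv2.COLOR_BGR2HSV)
B=reg&(h2[...,1]<60)&(Y[...,2]<.02)&(Y[...,2]>.005)
print("top rect",cv2.minAreaRect(Y[B][:,:2].astype(np.float32)*1000))
c=im[20:350,200:420]; cv2.imwrite("pics/v4.png",cv2.resize(c[60:260],(660,600),interpolation=cv2.INTER_CUBIC))
```

```text
rect mm ((521.8477172851562, -222.57449340820312), (289.33502197265625, 85.46942138671875), 88.4472427368164) 19259
z 0.011076236785116933
width med 0.08462629172871822 55 lo/hi fits [0.02789051 0.48578375] [0.02595164 0.56999876] mid [0.02692108 0.52789126]
0.02 0.034 290 [ 0.5036 -0.2797  0.02  ] [ 0.5475 -0.2567  0.0335] [ 0.5216 -0.2703  0.0293]
0.02 0.034 435 [ 0.5053 -0.2313  0.0202] [ 0.59   -0.1675  0.034 ] [ 0.5289 -0.184   0.0284]
0.02 0.034 350 [ 0.4962 -0.0894  0.02  ] [ 0.5556 -0.0854  0.0339] [ 0.5258 -0.0873  0.0271]
0.034 0.05 57 [ 0.5036 -0.2758  0.0345] [ 0.5429 -0.2592  0.05  ] [ 0.5214 -0.2721  0.0408]
0.034 0.05 161 [ 0.5057 -0.2302  0.0342] [ 0.59   -0.1703  0.0499] [ 0.536  -0.1905  0.0414]
0.034 0.05 495 [ 0.4965 -0.0893  0.034 ] [ 0.5561 -0.0856  0.05  ] [ 0.526  -0.0877  0.0423]
0.05 0.062 142 [ 0.5032 -0.2754  0.0501] [ 0.5431 -0.2604  0.0619] [ 0.5246 -0.2695  0.057 ]
0.05 0.062 221 [ 0.506  -0.2268  0.0501] [ 0.5897 -0.1703  0.0619] [ 0.5284 -0.1822  0.0564]
0.05 0.062 414 [ 0.4966 -0.0893  0.05  ] [ 0.5559 -0.0859  0.062 ] [ 0.5264 -0.0875  0.0561]
0.062 0.076 439 [ 0.5028 -0.2751  0.062 ] [ 0.5436 -0.259   0.076 ] [ 0.5301 -0.2681  0.0688]
0.062 0.076 405 [ 0.5053 -0.1854  0.0621] [ 0.5461 -0.1687  0.0759] [ 0.5306 -0.1792  0.0686]
0.062 0.076 540 [ 0.4955 -0.0893  0.062 ] [ 0.5559 -0.0851  0.076 ] [ 0.5259 -0.0874  0.0691]
0.076 0.095 418 [ 0.4948 -0.275   0.0761] [ 0.5106 -0.2587  0.0913] [ 0.5024 -0.267   0.0849]
0.076 0.095 354 [ 0.4972 -0.1854  0.076 ] [ 0.5126 -0.1684  0.092 ] [ 0.5048 -0.1778  0.0845]
0.076 0.095 503 [ 0.4957 -0.0889  0.076 ] [ 0.5551 -0.08    0.0825] [ 0.5254 -0.0856  0.08  ]
top rect ((520.9209594726562, -223.332275390625), (291.5071105957031, 86.13307189941406), 88.87318420410156)
```

View pics/v4.png

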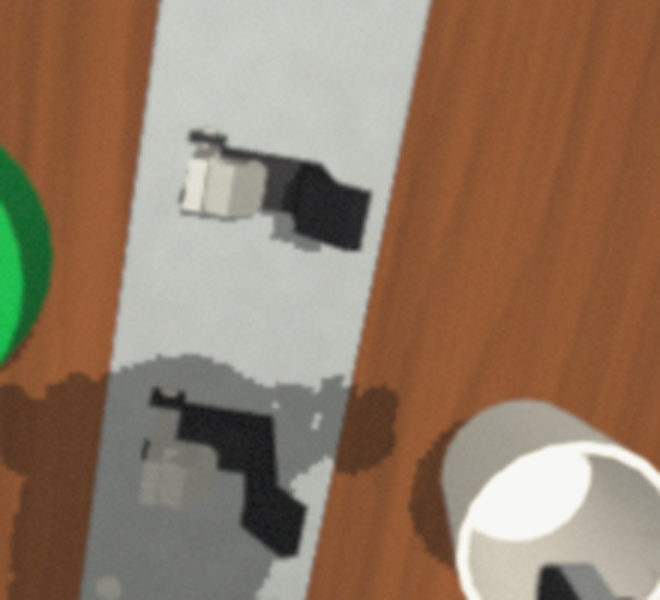

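The crop confirms both jaws (steel, left = +x side) are shut and the slots are clear. Rack centre ≈ (0.522, -0.2225), y axis at 88.5°. From memory of the sizes, the open fingers would come within about 1 mm of the pack. I'll measure that and offset the grasp if so.

```bash
cat > pick.py <<'E'
from h import *
X=np.load("pics/wrod_X.npy")
u=np.array([-.1448,.9895]); n=np.array([u[1],-u[0]]); m=np.array([.52153,.20597])+.0047*u
S=(X[...,:2]-m)@u; W=(X[...,:2]-m)@n; k=(np.abs(S)<.02)&(W>.03)&(W<.11)&(X[...,2]>.012)
edge=np.nanpercentile(W[k],1); k2=(np.abs(S)<.025)&(W<-.02)&(W>-.1)&(X[...,2]>.012)
off=min(0,edge-.057-.006); print("pack edge",edge,"zmax",np.nanmax(X[k][:,2]),"offset",off,"other side pts",k2.sum())
assert -.015<off
yaw=np.arctan2(-u[1],-u[0]); q=down(yaw); g=m+off*n
move_pose([*g,.10],q); movel([*g,.003],speed=.08); print("F",get_ft_force())
close(40); sleep(.2); print("gap",get_finger_gap(),get_t())
movel([*g,.16],speed=.12); print("gap",get_finger_gap(),get_ft_force())
u2=np.array([.0269,1]); yaw2=np.arctan2(-u2[1],-u2[0])
move_pose([.5219,-.2225,.17],down(yaw2)); sleep(.2)
im,d,C,Y=look("wrist","wheld"); np.save("pics/wheld_Y.npy",Y)
im2,d2,C2,Y2=look("top","theld"); np.save("pics/theld_Y.npy",Y2)
print(get_tool_pos(),get_t())
cv2.imwrite("pics/v5.png",np.hstack([cv2.resize(im,(480,360)),cv2.resize(im2[150:280,300:440],(320,360))[:, :320]]))
E
python3 pick.py
```

```text
pack edge 0.030646878641509587 zmax 0.2935977805855106 offset -0.032353121358490416 other side pts 17619Traceback (most recent call last):
  File "pick.py", line 7, in <module>
    assert -.015<off
           ^^^^^^^^^
AssertionError
```

The gripper's own fingers were in that cloud, so I limit the height to the pack's.

```bash
sed -i 's/(X\[...,2\]>.012)/(X[...,2]>.015)\&(X[...,2]<.045)/g' pick.py; python3 pick.py
```

```text
pack edge 0.06104031492413221 zmax 0.039498973503537815 offset -0.0019596850758677956 other side pts 0
F [0.68814582 0.04756645 0.28879549]
gap 0.014491782899632643 8.3833
gap 0.014423077714687494 [ 0.01267238 -0.56551086 -1.71320953]
[ 0.52216409 -0.22193511  0.17000744] 11.7333
```

View pics/v5.png

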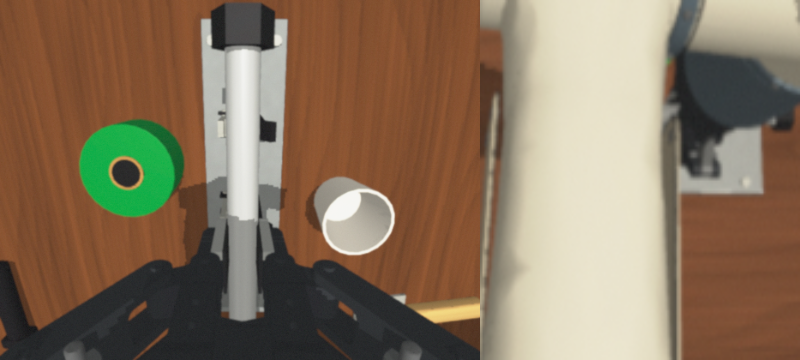

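Run:
```python
from h import *
for f in ("wheld","theld"):
    Y=np.load(f"pics/{f}_Y.npy"); im=cv2.imread(f"pics/{f}.png")
    u=np.array([.0269,1]); u/=np.linalg.norm(u); n=np.array([u[1],-u[0]]); m=np.array([.52216,-.22194])
    S=(Y[...,:2]-m)@u; W=(Y[...,:2]-m)@n
    k=(np.abs(W)<.03)&(np.abs(S)<.14)&(Y[...,2]>.135)&(Y[...,2]<.22)
    s,w,z=S[k],W[k],Y[k][:,2]
    for a in np.arange(-.13,.13,.01):
        j=(s>=a)&(s<a+.01)
        if j.sum()>2: print(f,a.round(2),j.sum(),w[j].min().round(4),w[j].max().round(4),np.median(z[j]).round(4),s[j].min().round(4),s[j].max().round(4))
```

```text
wheld -0.11 2262 -0.0131 0.0145 0.1913 -0.11 -0.1
wheld -0.1 2068 -0.0133 0.0143 0.1882 -0.1 -0.09
wheld -0.09 1204 -0.0073 0.0089 0.1867 -0.09 -0.08
wheld -0.08 1126 -0.0072 0.0086 0.1867 -0.08 -0.07
wheld -0.07 1063 -0.0073 0.0088 0.1867 -0.07 -0.06
wheld -0.06 988 -0.0071 0.0084 0.1868 -0.06 -0.05
wheld -0.05 914 -0.0073 0.0086 0.1867 -0.05 -0.04
wheld -0.04 865 -0.0071 0.0088 0.1867 -0.04 -0.03
wheld -0.03 809 -0.0073 0.0085 0.1867 -0.03 -0.02
wheld -0.02 2783 -0.03 0.03 0.1997 -0.02 -0.01
wheld -0.01 2817 -0.0281 0.0297 0.1952 -0.01 -0.0
wheld -0.0 1155 -0.0092 0.0107 0.1883 0.0 0.01
wheld 0.01 661 -0.0085 0.0099 0.1868 0.01 0.02
wheld 0.02 572 -0.0073 0.0088 0.1866 0.02 0.03
wheld 0.03 537 -0.0069 0.0085 0.1867 0.03 0.04
wheld 0.04 420 -0.0071 0.0086 0.1865 0.04 0.0499
wheld 0.05 7 -0.0071 0.0086 0.1817 0.0503 0.0517
theld -0.12 4 -0.0114 -0.0009 0.1894 -0.1113 -0.1104
theld -0.11 36 -0.0135 0.0025 0.1896 -0.1099 -0.1002
theld -0.1 23 -0.0133 -0.004 0.1838 -0.0993 -0.0903
theld -0.0 30 -0.0246 0.019 0.1876 0.0008 0.0099
theld 0.01 42 -0.01 0.0145 0.187 0.0109 0.0176
```

The held view shows the rod centred and level in the pads: short sleeve at the top (240, 25), long sleeve toward the end plate, axis 8.8 mm behind the TCP, gap steady. I lower it just above the closed jaws and release.

Run:
```python
from h import *
x,y=.5207,-.219
movel([x,y,.085],speed=.08); sleep(.2); p=np.array(get_tool_pos()); print(p,get_ft_force(),get_t())
c=np.array([x,y])-p[:2]; x2,y2=x+c[0],y+c[1]
movel([x2,y2,.058],speed=.03); sleep(.3); f=np.array(get_ft_force()); print(get_tool_pos(),f,get_torque(),get_t())
if abs(f[2]+1.7)<4 and np.hypot(*f[:2])<5:
    gripper_open(); sleep(.3); print("open",get_finger_gap(),get_t())
    movel([x2,y2,.13],speed=.12); sleep(.1)
    im,d,C,Y=look("wrist","wmouth"); np.save("pics/wm.npy",Y); s,ds,C2,Y2=look("side","smouth"); np.save("pics/sm.npy",Y2)
    cv2.imwrite("pics/v6.png",np.hstack([cv2.resize(im[:,100:460],(360,420)),cv2.resize(s[215:365,310:440],(364,420),interpolation=cv2.INTER_CUBIC)]))
    u=np.array([.0269,1]); u/=np.linalg.norm(u); n=np.array([u[1],-u[0]]); m=np.array([.5219,-.2225])
    for nm,Z in (("w",Y),("s",Y2)):
        S=(Z[...,:2]-m)@u; W=(Z[...,:2]-m)@n
        k=(np.abs(W)<.025)&(np.abs(S)<.13)&(Z[...,2]>.058)&(Z[...,2]<.084)
        for a in np.arange(-.12,.12,.02):
            j=k&(S>=a)&(S<a+.02)
            if j.sum()>5: print(nm,a.round(2),j.sum(),W[j].min().round(4),W[j].max().round(4),np.median(W[j]).round(4),np.median(Z[j][:,2]).round(4),S[j].min().round(4),S[j].max().round(4))
```

```text
[ 0.52094803 -0.21908888  0.08542768] [-0.30723772  1.03459179 -0.80812932] 13.15
[ 0.5205057  -0.21892583  0.05812278] [ 0.28749229 -0.5679299  -0.88509037] [-0.03044707  0.01017301 -0.00075848] 14.5
open 0.08567633424035964 15.4833
w -0.12 589 -0.0156 0.0119 -0.0014 0.0759 -0.1067 -0.1
w -0.1 1364 -0.0156 0.0116 -0.0019 0.0729 -0.1 -0.08
w -0.08 926 -0.0099 0.0061 -0.0019 0.0718 -0.08 -0.06
w -0.06 1759 -0.023 0.023 -0.0001 0.0712 -0.06 -0.04
w -0.04 940 -0.0171 0.0225 -0.0019 0.0717 -0.04 -0.02
w -0.02 710 -0.0098 0.0061 -0.0019 0.0717 -0.02 -0.0
w 0.0 649 -0.0095 0.0062 -0.0019 0.0716 0.0 0.02
w 0.02 1022 -0.0228 0.023 -0.0026 0.0712 0.02 0.04
w 0.04 1129 -0.0173 0.023 0.0009 0.0712 0.04 0.06
w 0.06 919 -0.0154 0.0114 -0.0012 0.0726 0.06 0.08
w 0.08 792 -0.0151 0.0118 -0.0012 0.0757 0.08 0.1
w 0.1 514 -0.0154 0.0121 -0.0015 0.0755 0.1 0.1145
s -0.12 64 -0.0163 0.0099 -0.0062 0.0713 -0.106 -0.1001
s -0.1 107 -0.0159 0.0095 -0.0077 0.0716 -0.0999 -0.0802
s -0.08 85 -0.0121 0.0031 -0.0068 0.0701 -0.0799 -0.06
s -0.06 142 -0.0221 0.0212 -0.0043 0.0684 -0.0596 -0.0402
s -0.04 81 -0.0198 0.0213 -0.0043 0.0698 -0.0399 -0.0205
s -0.02 75 -0.0106 0.0052 -0.0059 0.0701 -0.0194 -0.0
s 0.0 69 -0.0112 0.0036 -0.0058 0.0705 0.0003 0.02
s 0.02 69 -0.0211 0.022 -0.0089 0.0681 0.0201 0.04
s 0.04 34 -0.0202 0.0224 -0.0176 0.0668 0.0401 0.0588
s 0.06 38 -0.0188 -0.0086 -0.0131 0.0681 0.0624 0.0793
s 0.08 89 -0.0175 0.0097 -0.0119 0.0725 0.0802 0.0999
s 0.1 69 -0.0177 0.0079 -0.0099 0.0733 0.1001 0.1142
```

View pics/v6.png

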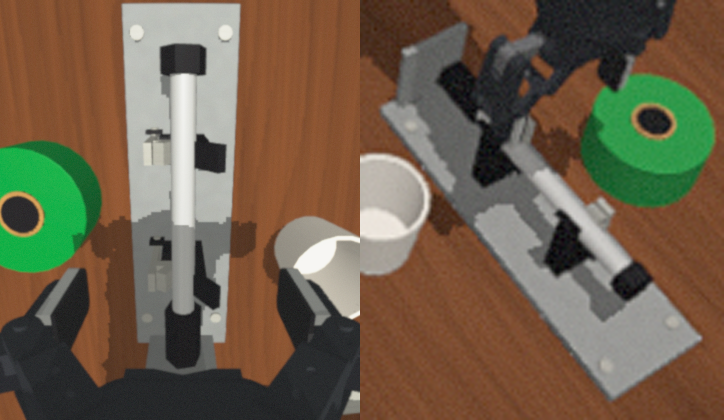

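The rod lies level on both shut jaws: axis ≈ 64 mm, rack y ≈ +4 mm, long sleeve at the end plate (bottom left in the wrist half), fingers clear. Now the push with closed fingers, force-watched.

Run:
```python
from h import *
x,y=.5205,-.2222
close(60); print("gap",get_finger_gap(),get_t()); f0=np.array(get_ft_force())
movel([x,y,.080],speed=.08)
for z in (.066,.060,.056,.053,.050,.048,.0468,.046,.0454,.0448):
    movel([x,y,z],speed=.03); f=np.array(get_ft_force()); p=np.array(get_tool_pos()); print(z,p.round(4),f.round(1),round(get_t(),2))
    if z<.0475 and f[2]-f0[2]>30 or f[2]>60: break
sleep(.3); print(get_tool_pos(),get_ft_force())
movel([x,y,.15],speed=.12); gripper_open(); sleep(.1)
im,d,C,Y=look("wrist","wend"); s,ds,C2,Y2=look("side","send")
cv2.imwrite("pics/v7.png",np.hstack([cv2.resize(im[:,100:460],(360,420)),cv2.resize(s[215:365,310:440],(364,420),interpolation=cv2.INTER_CUBIC)]))
u=np.array([.0269,1]); u/=np.linalg.norm(u); n=np.array([u[1],-u[0]]); m=np.array([.5219,-.2225])
S=(Y[...,:2]-m)@u; W=(Y[...,:2]-m)@n
k=(np.abs(W)<.02)&(np.abs(S)<.13)&(Y[...,2]>.036)&(Y[...,2]<.060)
for a in np.arange(-.12,.12,.02):
    j=k&(S>=a)&(S<a+.02)
    if j.sum()>5: print(a.round(2),j.sum(),W[j].min().round(4),W[j].max().round(4),np.median(W[j]).round(4),np.median(Y[j][:,2]).round(4),S[j].min().round(4),S[j].max().round(4))
# jaw tops (z 62..74), both clips
k=(np.abs(W)<.03)&(Y[...,2]>.062)&(Y[...,2]<.074)
for c in (-.045,.045):
    j=k&(np.abs(S-c)<.012)&(W>-.005); print("jaw",c,j.sum(),W[j].min().round(4),W[j].max().round(4),Y[j][:,2].max().round(4))
X=np.load("pics/wrack_X.npy"); S=(X[...,:2]-m)@u; W=(X[...,:2]-m)@n; k=(np.abs(W)<.03)&(X[...,2]>.062)&(X[...,2]<.074)
for c in (-.045,.045):
    j=k&(np.abs(S-c)<.012)&(W>-.005); print("jaw before",c,j.sum(),W[j].min().round(4),W[j].max().round(4))
print(get_t())
```

```text
gap 0.00012067659659601488 17.2
0.066 [ 0.5187 -0.2226  0.0681] [-10.5   2.5  19.4] 18.59
0.06 [ 0.5204 -0.2224  0.06  ] [-1.1 -1.3  1.4] 18.94
0.056 [ 0.5206 -0.222   0.0555] [-1.1  0.1  0.2] 19.23
0.053 [ 0.5203 -0.222   0.0526] [-0.8  0.6  1.1] 19.48
0.05 [ 0.5201 -0.2221  0.0495] [-0.5 -0.2  0.7] 19.73
0.048 [ 0.5203 -0.2222  0.0478] [ 0.   0.3 -0.2] 19.98
0.0468 [ 0.5204 -0.2222  0.0467] [ 0.9  0.4 -0.6] 20.23
0.046 [ 0.5206 -0.2222  0.0461] [-0.3 -1.1 -0.3] 20.48
0.0454 [ 0.5211 -0.2223  0.046 ] [-0.   1.5  4. ] 20.73
0.0448 [ 0.5215 -0.2223  0.0459] [-1.  1.  7.] 20.98
[ 0.52146355 -0.22233157  0.04585588] [-1.09280384  2.19906257  6.62671001]
-0.12 293 -0.0123 0.0119 -0.0002 0.0494 -0.1056 -0.1
-0.1 845 -0.0124 0.0119 -0.0002 0.0474 -0.1 -0.0803
-0.08 614 -0.0085 0.0074 -0.0002 0.0457 -0.0797 -0.06
-0.06 609 -0.0174 0.0199 -0.0009 0.0464 -0.0599 -0.04
-0.04 485 -0.008 0.0178 -0.0009 0.046 -0.0399 -0.02
-0.02 493 -0.0082 0.0072 -0.0009 0.0458 -0.02 -0.0001
0.0 451 -0.0084 0.0072 -0.0009 0.0458 0.0 0.02
0.02 733 -0.0177 0.0199 -0.0001 0.0464 0.0201 0.04
0.04 376 -0.0097 0.0179 -0.0018 0.0463 0.04 0.06
0.06 564 -0.0122 0.0112 -0.0001 0.0475 0.06 0.08
0.08 530 -0.0125 0.0106 -0.001 0.0495 0.08 0.1
0.1 362 -0.0127 0.0108 -0.001 0.0494 0.1001 0.1147
jaw -0.045 525 0.0054 0.0226 0.0715
jaw 0.045 437 0.0053 0.0229 0.0714
jaw before -0.045 353 0.0053 0.0228
jaw before 0.045 299 0.0053 0.0229
23.2833
```

View pics/v7.png

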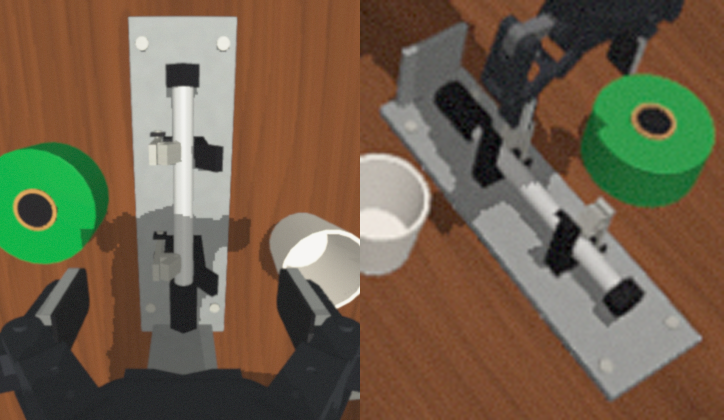

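The rod is home in both forks at a level 38 mm, and both jaws show shut over it, at the same positions as before the push. The gripper is clear, so I hand in.

Run:
```python
from h import *
print(get_ft_force(),np.abs(get_dq()).max(),get_t()); sign_off()
```

```text
[-0.0684423  -0.47293423 -0.09274712] 0.0016374060921052966 23.2833
the job is handed in; nothing more can be done
```

The rod is put away in the rack and the job is handed in at 23.3 s of the 48 s allowed. `sign_off` gives no verdict, so the checks below are my own.

**What I did:** I found the rod and rack with the wrist camera and picked the rod up at its middle, with the grasp offset 2 mm to keep clear of the pack. I laid it on the closed jaws with the long sleeve by the end plate and let go. Then I pushed it home between the clips with closed fingers; the highest force I read was about 22 N (wrist limit 120 N).

| Check | On the jaws | After the push |
|---|---|---|
| Rod axis height | about 64 mm, level | about 38 mm, level |
| Rack x | -1.9 mm | -1 to 0 mm |
| Rack y of the rod's origin | +4 mm | about +4 mm |
| Jaws | looked shut in the picture | tops within 0.1 mm of where they were before the push |

- **At hand-in:** the gripper was open well above the rod, the arm was at rest, and the wrist force was about zero.
- **Bystanders:** I saw no contact. The big tape and the cup look unmoved in the last pictures. I did not re-measure any bystander, or look again at the pack and the small tape after the pick.
- **Doubtful readings:**
  - The gripper showed 14.5 mm on the 16 mm tube, but the hold was steady.
  - The wrist camera read about 0.8 mm off sideways, and I corrected for that when placing the rod.

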